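Back the capping dial up one notch

ROBOT

A 6-joint arm with a two-finger parallel gripper is mounted at the origin on the work surface. World frame = base frame: x ahead of the robot, y to its left, z up, the work surface at z = 0. Lengths are in m, angles in rad, forces in N, time in s.
With the tool pointing down it reaches from about 0.3 to 0.825 m from the base axis. Payload 5.4 kg.
Tool frame: the origin (TCP) lies at the very end of the fingers, on their centre line; the grasp point (between the pads) lies 19 mm behind it; z points along the fingers, x is the direction in which the jaws open and shut, and the axes are right-handed (so a half turn about z gives the same grasp; the last joint's range is limited). The gripper opens to 92 mm and grips with 3 to 60 N. Pads are 20 mm wide; open, the fingers measure 128 mm over their backs; the gripper's body (75 mm by 189 mm) begins 69 mm behind the grasp point.
Start: joints at [-1.529, 0.158, 1.597, -0, 1.386, -0.21], TCP at [0.143, -0.557, 0.191] pointing down, gripper open.
Joint ranges: [-2.91, 2.91], [-0.94, 2.29], [0.18, 2.7], [-1.29, 4.43], [0.17, 2.64], [-3, 3]. Speed limits (rad/s): [2.57, 2.57, 3.14, 3.14, 3.14, 3.14].

INTERFACE

Orientations are given as a rotation vector (axis times angle).
In Python, from workcell import bot gives the robot as it stands. Calls block until the motion is done:
- bot.goto(position, orientation): joint-space move of the TCP to a pose.
- bot.line_to(position, rot=None, max_speed=0.15): straight line of the TCP; rot=None keeps the orientation; max_speed is the mean speed in m/s.
- bot.set_joints(angles): joint-space move.
- bot.set_gripper(opening, newtons=None): opening from 0.0 (shut) to 1.0 (fully open); newtons is the grip in N (None keeps the last); returns when the fingers have stopped.
- bot.hold(seconds).
- bot.inverse_kinematics(position, orientation): joint angles nearest the present ones, or None.
- bot.read_camera(name): name is "side" or "top"; returns a dict with "pixels" (400x640x3 uint8, blue, green, red), "fx", "fy", "cx", "cy" (pixels), "R" (3x3) and "t" (3): a world point X has camera coordinates R X + t. Camera axes: x right, y down, z forward; pixel columns grow to the right and rows downward; lengths in m; the calibration is good to about 2 mm. A picture is of the moment at which its call begins. There is no depth.
A pose or a line that the arm cannot do raises bot.MotionError and nothing moves.
- bot.job_done(): hands the job in, once; it reports no verdict.
Readings, each from a call of its own:
- bot.current_clock(): time.
- bot.current_joints(): joint angles.
- bot.current_joint_vel(): joint speeds.
- bot.current_effort(): joint torques, N m.
- bot.current_ee_pos(): TCP position.
- bot.current_tool_rot(): TCP orientation.
- bot.current_contact_force(): force on the tool from outside, world axes, zero at the start.
- bot.current_ft_torque(): the same for the moment, N m.
- bot.current_opening(): opening from 0.0 (shut) to 1.0 (fully open).
Only numpy, scipy, OpenCV 4.12 (cv2) and the standard library are available. Lean on these libraries where they do the work, as an engineer would, in place of code of your own. Each camera call takes 0.05 s, during which the arm holds its last target. There are 200 camera calls.

TASK

The hand-indexed bottle dial of the capping machine was turned one pocket too far, so the first bottle has gone past the capping head. Pushing gently with a fingertip, swing the red ball lever over so that the ratchet pawl lifts out of its notch and stays up, push the dial backward (clockwise seen from above) by exactly one notch with a finger in an empty pocket, so that the first bottle stands under the red capping chuck again, then tip the pawl back down until it is fully home in the notch. Grip and lift nothing, leave the bottles standing in their pockets and the things round about where they are.

Things in the scene. Friction and masses are not known exactly. Their poses are not given: they have to be found in the camera images.
- machine: fixed bench capping machine on an aluminium bed, 400 x 500 x 16 mm. Origin on the dial's vertical axis at table height, z up. Capping column (460 mm tall) at (115, 205) mm in this frame; its arm reaches over the dial to the station, 213 mm and more above the table. Pawl and lever are on the -y side; -x is the side nearest the robot.
- dial (a joint): dial angle (rad), growing anticlockwise seen from above = forward. One notch = one pocket = 0.785. Starts at 0.01 to 0.06 with the pawl in a notch; pushed backward it is blocked at 0. After one notch back it reads -0.785 to -0.69 (play in the notch). Friction holds it where left: 2 to 3 N at the pockets moves it, it does not coast.
- dial_top (a point): centre of the dial's top (steel hub plate), 74 mm above the table. Black disc, 300 mm diameter, face 33 mm above the table; on it a black star with 8 pockets, 46 mm wide with parallel sides, open outward, from 72 to 118 mm off the axis; the horns between them rise to 71 mm above the table.
- pocket (a point): middle of the empty pocket on the robot's side, 95 mm from the dial axis, 55 mm above the table; turns with the dial. A finger let down into it pushes the dial by the pocket's side wall. The neighbouring pockets on both sides are empty too.
- ratchet (a point): point on the steel ratchet ring under the pawl (fixed in space): ring radius 121 to 150 mm, 8 teeth 14 mm high, tops 47 mm above the table. Each has a steep face that meets the pawl when the dial goes backward and a slope on its other side. With the pawl down on a tooth, going on backward slides the nose down the slope into the next notch, where a steep face stops it.
- pawl (a joint): pawl angle (rad): 0 = nose fully home in a notch; grows as it lifts; clear of the ring from 0.25. Weighted: below about 0.85 it falls home by itself, above about 1.1 it falls the other way and stays raised on its stop at 1.257; between, friction may hold it. A push of 1 to 2 N on the ball moves it.
- pawl_hinge (a point): on the pawl's hinge line, 62 mm above the table; the hinge lies along the machine's y, at x = -65 mm. The brass pawl reaches 65 mm from it along +x over the ratchet ring (y = -135 mm). The spindle runs out through an aluminium bracket (x -86 to -44, y -182 to -156 mm, top 78 mm above the table) to the ball lever on its outer end.
- lever_ball (a point): centre of the red ball, 25 mm diameter, on the pawl's lever, 70 mm from the hinge line, in the plane y = -200 mm of the machine. Pawl home: ball at machine x = -25 mm, 119 mm above the table; pushing it along the machine's -x lifts the pawl. Upright: x = -65, 132 mm high. Raised on the stop: x = -107, 118 mm high. Free space all round it.
- pawl_nose (a point): lower tip of the pawl's brass nose, 12 mm wide: 33 mm above the table when home, 47 mm or more on or above the teeth.
- station (a point): point on the axis of the red capping chuck (50 mm diameter), 93 mm from the dial axis, 67 mm above the table: where the middle of the first bottle must come.
- bottle1_mid (a point): middle (half height) of the first bottle: brown glass, 36 mm diameter, 70 mm tall, open neck, 85 g, loose in its dial pocket one pocket past the capping head (anticlockwise of it).
- bottle2_mid (a point): middle of the second bottle, like the first, in the pocket that is now under the capping head.
- bottle3_mid (a point): middle of the third bottle, like the first, in the next pocket clockwise.
- capped_mid (a point): middle (half height of the glass) of a finished bottle with white cap, 36 mm diameter, 76 mm tall, standing on the bed; bystander.
- cap_box: open blue box 110 x 140 x 60 mm with white caps, on the table; origin under its centre; bystander.
- wrench: steel wrench lying on the table; bystander.
- driver: screwdriver lying on the table; bystander.
- spare_chuck: red spare chuck, 48 mm diameter, 55 mm tall, standing on the table; origin under its centre; bystander.
Mind the look-alikes: they are no part of the job. What is shaped like the part that bears bottle2_mid but blue or yellow is not meant. Leave any turquoise look-alike of the part that bears bottle1_mid alone.

How it is judged:
On the way, in this order (a step that is already met when the one before it is completed fails the run):
1. the pawl is lifted clear of its notch and stays up by itself (value of joint pawl above 1.1 rad and value of joint dial above -0.12 rad), for 0.2 s.
2. the dial is pushed backward by most of a notch (value of joint dial below -0.6 rad), for 0.1 s.
At the end, for the whole second after the job is handed in: The pawl is home in the next notch (joint below 0.04 rad), the dial one notch back (between -0.82 and -0.66 rad) and still, the first bottle within 15 mm of the capping head's axis, and all three dial bottles upright on the dial (value of joint pawl below 0.04 rad and value of joint dial between -0.82 and -0.66 rad and velocity of joint dial between -0.05 and 0.05 rad/s and horizontal distance between bottle1_mid and station below 0.015 m and angle between each of bottle1_mid, bottle2_mid, bottle3_mid's own z axis and vertical below 0.1 rad and height (world z) of bottle1_mid between 0.063 and 0.073 m and height (world z) of bottle2_mid between 0.063 and 0.073 m and height (world z) of bottle3_mid between 0.063 and 0.073 m); the robot touches nothing.
It fails at once if a dial bottle is tipped over, lifted, or pressed hard by the fingers (over 12 N) (angle between any of bottle1_mid, bottle2_mid, bottle3_mid's own z axis and vertical above 0.35 rad or height (world z) of any of bottle1_mid, bottle2_mid, bottle3_mid above 0.083 m or contact force between the fingers and bottle1 above 12 N or contact force between the fingers and bottle2 above 12 N or contact force between the fingers and bottle3 above 12 N).
It fails at once if the finished bottle, cap box, wrench, screwdriver or spare chuck is moved more than 20 mm (distance of any of capped_mid, cap_box, wrench, driver, spare_chuck from where it was at the start of the episode above 0.02 m).
It fails at once if the dial is turned forward out of its notch, or back by more than a notch and a half (value of joint dial above 0.25 rad or value of joint dial below -1.18 rad).
It fails at once if the pawl or its lever is forced or gripped (over 40 N) (contact force between the fingers and pawl above 40 N).
It fails at once if the dial is forced or gripped (over 40 N) (contact force between the fingers and dial above 40 N).
It also fails if it takes over 58 s, if anything falls off the work surface, if the arm or the gripper's body presses on something with over 40 N, if the wrist force passes 120 N, or if a joint passes its speed limit or range.

## Working session

There is one attempt and no reset: what is moved stays moved. The work goes in short steps, each a Python script; the robot and the scene stay as the last script left them, time stands still between calls to the robot, and variables do not carry over. Pictures are saved under pics/ and viewed, about 8 in all and at most 12, crops included, and the job is handed in when it is done.

```bash
ls; mkdir -p pics
python3 - <<'E'
from workcell import bot
import cv2,numpy as np
for n in("top","side"):
    c=bot.read_camera(n); cv2.imwrite(f"pics/{n}0.png",c["pixels"]); print(n,c["fx"],c["cx"],c["cy"],np.round(c["R"],3).tolist(),np.round(c["t"],3), "cam",np.round(-np.array(c["R"]).T@c["t"],3))
print(bot.current_clock(),bot.current_tool_rot())
E
```

```text
pics
top 377.30458716108666 312.7473745079877 201.6087169380846 [[-0.025, -1.0, -0.013], [-0.998, 0.025, -0.063], [0.063, 0.011, -0.998]] [0.033 0.586 1.385] cam [0.498 0.002 1.42 ]
side 480.47103195908676 323.2355647025235 200.33762386048082 [[-0.774, -0.634, 0.009], [-0.449, 0.539, -0.712], [0.447, -0.555, -0.702]] [0.459 0.302 1.307] cam [-0.093  0.853  1.128]
0.1 [-2.48177158e+00  1.92415120e+00  1.74618943e-03]
```

View pics/top0.png

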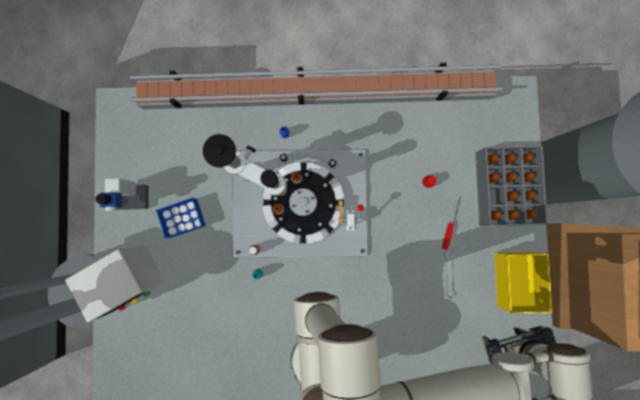

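View pics/side0.png

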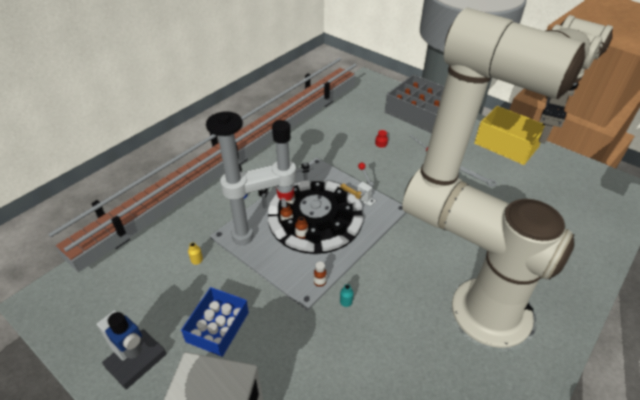

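Top view: machine plate spans cols 233–368, rows 150–257, with the hub near (305,202) and the ball at (361,208). Red candidates are the ball (361,208), the spare chuck (429,181), the driver handle (448,235) and the chuck under the arm. The ball on the bracket's outer end fits the description. I'll check it in a close crop.

```bash
cat > h.py <<'E'
from workcell import bot
import cv2,numpy as np
from scipy.spatial.transform import Rotation as Ro
def ray(c,u,v):
    R=np.array(c["R"]);o=-R.T@c["t"];d=R.T@np.array([(u-c["cx"])/c["fx"],(v-c["cy"])/c["fy"],1]);return o,d
def onz(c,u,v,z):
    o,d=ray(c,u,v);return o+d*(z-o[2])/d[2]
def proj(c,X):
    p=np.array(c["R"])@X+c["t"];return np.array([c["fx"]*p[0]/p[2]+c["cx"],c["fy"]*p[1]/p[2]+c["cy"]])
def tri(c1,p1,c2,p2):
    o1,d1=ray(c1,*p1);o2,d2=ray(c2,*p2)
    s=np.linalg.lstsq(np.c_[d1,-d2],o2-o1,rcond=None)[0];a=o1+d1*s[0];b=o2+d2*s[1];return (a+b)/2,np.linalg.norm(a-b)
def reds(im):
    h=cv2.cvtColor(im,cv2.COLOR_BGR2HSV);m=(((h[...,0]<6)|(h[...,0]>174))&(h[...,1]>150)&(h[...,2]>90)).astype(np.uint8)
    n,_,st,ce=cv2.connectedComponentsWithStats(m);return [(np.round(ce[i],2),st[i,4]) for i in range(1,n) if st[i,4]>4]
E
python3 - <<'E'
from h import *
T=bot.read_camera("top");S=bot.read_camera("side")
for c in(T,S):print([(r[0].tolist(),int(r[1])) for r in reds(c["pixels"])])
im=T["pixels"][140:265,225:375]
a=cv2.resize(im,None,fx=4.8,fy=4.8,interpolation=cv2.INTER_CUBIC);cv2.imwrite("pics/tc.png",a)
a=cv2.resize(S["pixels"][110:310,210:410],None,fx=3,fy=3,interpolation=cv2.INTER_CUBIC);cv2.imwrite("pics/sc.png",a)
E
```

```text
[([429.34, 180.86], 122), ([359.96, 207.39], 23), ([447.7, 235.83], 145), ([121.67, 307.4], 15)]
[([381.33, 138.82], 150), ([361.32, 165.68], 28), ([285.67, 195.22], 82)]
```

View pics/tc.png

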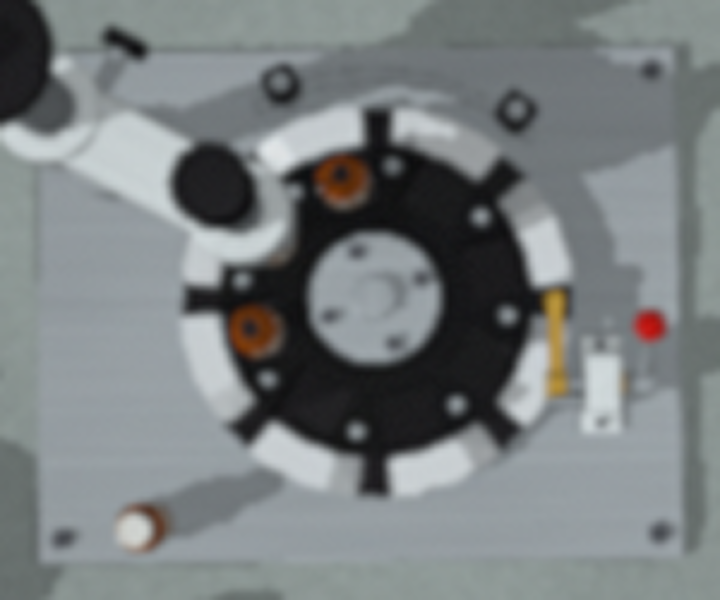

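View pics/sc.png

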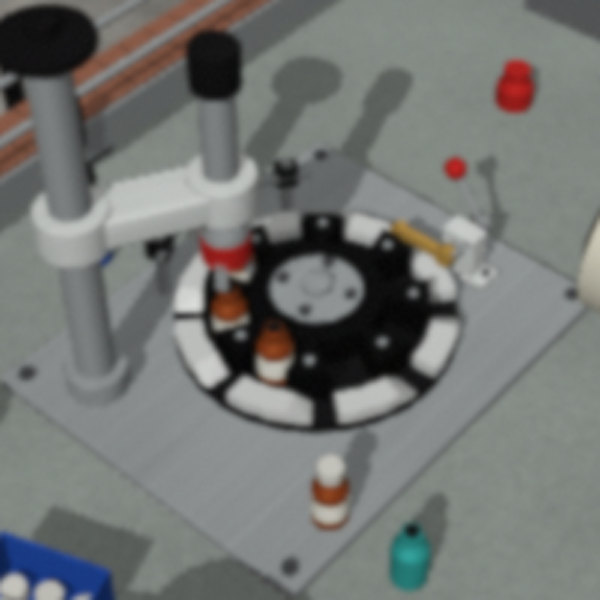

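Crops: hub top (374,298), ball (650,325), pawl in brass (557,345), bottle1 (257,330), bottle3 (343,180). Bottle2 is under the arm. In the side crop the ball is at (455,168) and the hub at (316,289). Coloured look-alikes (blue, yellow, teal) stand off the dial.

Run:
```python
from h import *
T=bot.read_camera("top");S=bot.read_camera("side")
t=lambda x,y:((x+.5)/4.8-.5+225,(y+.5)/4.8-.5+140)
s=lambda x,y:((x+.5)/3-.5+210,(y+.5)/3-.5+110)
hub,e=tri(T,t(374,298),S,s(316,289));print("hub",hub,e,"top@.074",onz(T,*t(374,298),.074),"side",onz(S,*s(316,289),.074))
ball,e=tri(T,reds(T["pixels"])[1][0],S,reds(S["pixels"])[1][0]);print("ball",ball,e)
P=[onz(T,*t(*p),.02)[:2] for p in((652,70),(660,532),(64,538))]
Q=[onz(S,*s(*p),.02)[:2] for p in((322,155),(572,293),(290,566),(28,372))]
print("bolts top",np.round(P,4).tolist());print("bolts side",np.round(Q,4).tolist())
for A,n in((P,"T"),(Q,"S")):
    a,b=A[0],A[1];c=A[2];print(n,"centre",(a+c)/2,"yaw",np.degrees(np.arctan2(*(a-b)[::-1])),np.degrees(np.arctan2(*(c-b)[::-1]))-90, np.linalg.norm(a-b),np.linalg.norm(c-b))
for n,p in(("b1",(257,330)),("b3",(343,180))):
    X=onz(T,*t(*p),.1);d=X-hub;print(n,X,np.degrees(np.arctan2(d[1],d[0])),np.hypot(*d[:2]))
d=ball-hub;print("ball-hub",d)
```

```text
hub [0.58324601 0.05377986 0.07149499] 0.0010219237312764646 top@.074 [0.58350159 0.05398331 0.074     ] side [0.58120592 0.05540645 0.074     ]
ball [ 0.55534446 -0.1453891   0.12040348] 0.0012128024073209344
bolts top [[0.7594, -0.1647], [0.4016, -0.1591], [0.4079, 0.299]]
bolts side [[0.755, -0.1625], [0.3992, -0.158], [0.4064, 0.3005], [0.7648, 0.294]]
T centre [0.58365731 0.06718021] yaw -0.8878457219126907 -0.7912242939448078 0.35781223279606317 0.45819876854451347
S centre [0.58073014 0.0690206 ] yaw -0.7234276716014599 -0.9004030436086197 0.3558276495317572 0.45862130558375763
b1 [0.5606212  0.13895254 0.1       ] 104.87619921461348 0.08812642652783682
b3 [0.66912702 0.07372581 0.1       ] 13.075198861273362 0.08816682054571744
ball-hub [-0.02790155 -0.19916896  0.04890849]
```

Measured geometry agrees: hub (0.583,0.054), yaw about -0.83°. The ball offset from the hub, (-27.9,-199.2), is within 1 mm of the expected (-27.9,-199.6). Next I push the lever.

```bash
cat >> h.py <<'E'
def rot(deg):
    a=np.radians(deg);x=np.array([np.cos(a),np.sin(a),0]);z=np.array([0,0,-1.]);return Ro.from_matrix(np.c_[x,np.cross(z,x),z]).as_rotvec()
yaw=np.radians(-.83);C,Sn=np.cos(yaw),np.sin(yaw);HUB=np.array([.583,.054])
def M(x,y,z): return np.array([HUB[0]+C*x-Sn*y,HUB[1]+Sn*x+C*y,z])
def st(): print(round(bot.current_clock(),2),np.round(bot.current_ee_pos(),4),np.round(bot.current_contact_force(),1))
E
python3 - <<'E'
from h import *
bot.set_gripper(0.0,5)
r=rot(-90.8)
bot.line_to([.2,-.5,.3],max_speed=.25)
bot.goto(M(20,-200,0)*0+M(.015,-.2,.28),r);st()
bot.line_to(M(.015,-.2,.11),max_speed=.12);st()
x=-.003
bot.line_to(M(x,-.2,.11),max_speed=.06);st()
for x in (-.02,-.04,-.06,-.07,-.0805):
    bot.line_to(M(x,-.2,.11),max_speed=.05);st()
T=bot.read_camera("top");S=bot.read_camera("side");print(reds(T["pixels"]),reds(S["pixels"]))
a=cv2.resize(S["pixels"][110:310,210:410],None,fx=3,fy=3,interpolation=cv2.INTER_CUBIC);cv2.imwrite("pics/s1.png",a)
E
```

```text
4.25 [ 0.5948 -0.1472  0.2799] [-0.6 -0.8 -0.8]
5.82 [ 0.5958 -0.1465  0.111 ] [ 1.2  0.3 -0.2]
6.27 [ 0.5771 -0.146   0.1103] [0.3 0.4 0.6]
6.76 [ 0.56   -0.1457  0.1101] [-0.1 -0.8  0.1]
7.31 [ 0.54   -0.1455  0.1101] [ 0.4  1.1 -0.1]
7.86 [ 0.52   -0.1452  0.1101] [ 0.3 -0.3  0.2]
8.21 [ 0.5099 -0.1449  0.11  ] [0.3 0.7 0.3]
8.57 [ 0.4994 -0.1448  0.11  ] [-1.2  0.4  0.3]
[(array([429.37, 180.94]), np.int32(125)), (array([447.63, 235.95]), np.int32(145)), (array([121.67, 307.4 ]), np.int32(15))] [(array([428.68, 149.16]), np.int32(19)), (array([361.42, 165.45]), np.int32(31)), (array([285.67, 195.22]), np.int32(82))]
```

View pics/s1.png

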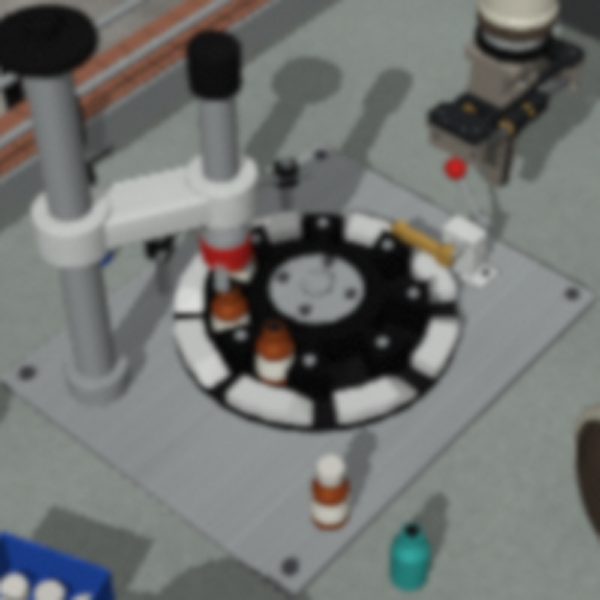

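The ball has not moved (361,165). The fingertip shows at about (378,168), so the finger missed it. I'll compare where the TCP should project with where it appears.

Run:
```python
from h import *
T=bot.read_camera("top");S=bot.read_camera("side")
p=np.array(bot.current_ee_pos());b=np.array([.5553,-.1454,.1204])
for X in(p,b):print(proj(T,X),proj(S,X))
print(bot.current_opening(),bot.current_tool_rot(),rot(-90.8),bot.current_joints())
print(tri(T,(359.96,207.39),S,(361.32,165.68)))
a=cv2.resize(S["pixels"][100:200,310:430],None,fx=6,fy=6,interpolation=cv2.INTER_CUBIC)
b=cv2.resize(T["pixels"][170:270,310:430],None,fx=6,fy=6,interpolation=cv2.INTER_CUBIC)
cv2.imwrite("pics/s2.png",cv2.resize(np.vstack([a,b]),None,fx=.5,fy=.5))
```

```text
[360.09856785 223.73131685] [374.88231807 175.4108077 ]
[360.06803913 207.54552358] [361.1048362  165.58674058]
0.0019201323779288477 [-2.20584316e+00  2.23684347e+00 -2.34902296e-04] [ 2.20587887 -2.2368958  -0.        ] [-5.14673917e-01  9.54889064e-02  1.83315930e+00  2.02269492e-05
  1.21278354e+00  1.07007076e+00]
(array([ 0.55530389, -0.14547596,  0.11999226]), np.float64(0.0013555935956681112))
```

View pics/s2.png

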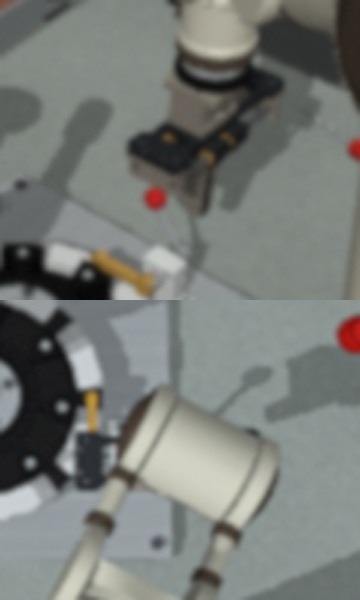

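The visible tip is about 7 px above the projected TCP, as if the tip sits about 20 mm high, and it slid over the ball. I'll lift, move clear of the ball and check with an overlay.

Run:
```python
from h import *
p=np.array(bot.current_ee_pos())
bot.line_to([p[0],p[1],.17],max_speed=.15)
bot.line_to(M(.05,-.2,.17),max_speed=.25)
bot.line_to(M(.05,-.2,.11),max_speed=.15);st()
S=bot.read_camera("side");p=np.array(bot.current_ee_pos());c=proj(S,p);print(c)
x0,y0=int(c[0])-50,int(c[1])-70;k=6
a=cv2.resize(S["pixels"][y0:y0+100,x0:x0+100],None,fx=k,fy=k,interpolation=cv2.INTER_CUBIC)
for d in [(sx*.010,sy*.018,z) for sx in(-1,1) for sy in(-1,1) for z in(0,.02,.04)]:
    q=(proj(S,p+d)-[x0,y0]+.5)*k-.5;cv2.circle(a,tuple(int(v) for v in q),3,(0,255,255) if d[2]==0 else ((0,255,0) if d[2]==.02 else (255,0,255)),-1)
cv2.imwrite("pics/s3.png",a)
```

```text
10.54 [ 0.6299 -0.1469  0.1107] [0.6 0.4 0.3]
[342.8515498  157.89684195]
```

View pics/s3.png

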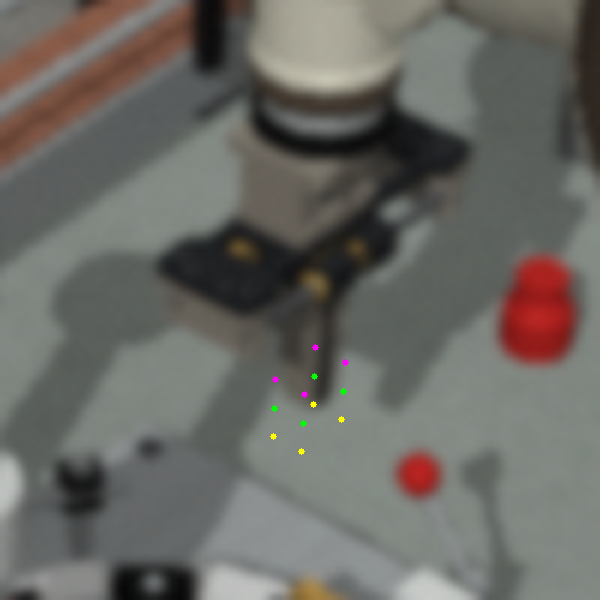

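The drawn TCP corners (yellow) lie about 28 px, or roughly 20 mm, below the visible fingertip. A sideways offset consistent with that shift would still have hit the ball, so the tip really is about 20 mm higher than reported. I'll retry 20 mm lower.

Run:
```python
from h import *
bot.line_to(M(.02,-.2,.091),max_speed=.15);st()
for x in (-.002,-.015,-.03,-.045,-.06):
    bot.line_to(M(x,-.2,.091),max_speed=.06);st()
    S=bot.read_camera("side");print([r[0].tolist() for r in reds(S["pixels"]) if 340<r[0][0]<425 and r[0][1]>145])
```

```text
10.97 [ 0.6008 -0.1466  0.0922] [ 0.2 -0.9  0.3]
11.49 [ 0.5785 -0.1461  0.0914] [-0.  -0.6  0.7]
[[361.15, 165.32]]
11.91 [ 0.5653 -0.1459  0.0913] [1.1 0.1 0.2]
[[364.06, 165.34]]
12.36 [ 0.5493 -0.1453  0.0905] [ 0.5  0.2 -1.1]
[[368.14, 166.39]]
12.81 [ 0.5347 -0.1452  0.0909] [ 0.2 -0.1  0.2]
[[371.76, 168.08]]
13.26 [ 0.5198 -0.1451  0.0909] [0.5 0.3 0.3]
[[376.0, 170.5]]
```

Run:
```python
from h import *
S=bot.read_camera("side");print("pred for -.0825",proj(S,M(-.0825,-.2,.130)),"stop",proj(S,M(-.107,-.2,.118)))
g=lambda:[r[0].tolist() for r in reds(bot.read_camera("side")["pixels"]) if 340<r[0][0]<425 and r[0][1]>145]
for x in (-.07,-.078,-.082):
    bot.line_to(M(x,-.2,.091),max_speed=.05);st();print(g())
bot.line_to(M(-.03,-.2,.091),max_speed=.15)
bot.line_to(M(-.03,-.2,.19),max_speed=.2);st();print(g())
```

```text
pred for -.0825 [375.95345813 170.98137939] stop [381.95307566 177.19078836]
13.71 [ 0.5098 -0.1449  0.091 ] [ 0.  -0.3 -0.6]
[[378.47, 172.92]]
14.07 [ 0.5018 -0.1448  0.091 ] [0.2 0.3 0.1]
[[381.46, 176.09]]
14.37 [ 0.4979 -0.1448  0.091 ] [-0.6 -0.3 -0.5]
[[382.08, 176.92]]
15.56 [ 0.5491 -0.1453  0.1889] [-0.   0.1 -0.7]
[[382.29, 177.29]]
```

The pawl is on its stop: the ball shows at (382.3,177.3) and the stop was predicted at (382.0,177.2). Next I measure the dial angle from the horn studs in the first top picture.

```bash
cat >> h.py <<'E'
def studs(T,im,show=True):
    g=im.astype(int).min(2);A=[]
    c=HUB
    k=np.zeros(g.shape,np.uint8)
    for v in range(150,260):
        for u in range(240,370):
            X=onz(T,u,v,.072)[:2]-c
            r=np.hypot(*X); k[v,u]=1 if .083<r<.118 and g[v,u]>75 else 0
    n,_,s,ce=cv2.connectedComponentsWithStats(k)
    for i in range(1,n):
        if s[i,4]<5: continue
        m=(_==i);w=np.where(m,g-60,0).astype(float);vv,uu=np.nonzero(m);ww=w[vv,uu]
        p=onz(T,(uu*ww).sum()/ww.sum(),(vv*ww).sum()/ww.sum(),.072)[:2]-c
        A.append((np.degrees(np.arctan2(p[1],p[0]))%360,np.hypot(*p)*1e3,s[i,4]))
    A.sort()
    if show:print([(round(a,1),round(r),int(n),round(a%45,1)) for a,r,n in A])
    return A
E
python3 - <<'E'
from h import *
T=bot.read_camera("top");studs(T,cv2.imread("pics/top0.png"));studs(T,T["pixels"])
j=None
for y in(14.3,-165.7):
    for d in(0,-45): 
        a=np.radians(194.3+d);q=bot.inverse_kinematics([HUB[0]+.095*np.cos(a),HUB[1]+.095*np.sin(a),.027],rot(y+d));print(y,d,None if q is None else np.round(q,2))
E
```

```text
[(np.float64(54.8), 99, 208, np.float64(9.8)), (np.float64(108.8), 115, 26, np.float64(18.8)), (np.float64(125.4), 100, 9, np.float64(35.4)), (np.float64(153.6), 116, 17, np.float64(18.6)), (np.float64(171.0), 99, 10, np.float64(36.0)), (np.float64(216.4), 100, 11, np.float64(36.4)), (np.float64(261.7), 100, 12, np.float64(36.7)), (np.float64(279.8), 116, 6, np.float64(9.8)), (np.float64(306.5), 100, 11, np.float64(36.5)), (np.float64(332.1), 116, 11, np.float64(17.1)), (np.float64(350.9), 101, 7, np.float64(35.9))]
[(np.float64(54.7), 99, 208, np.float64(9.7)), (np.float64(108.9), 115, 26, np.float64(18.9)), (np.float64(125.4), 100, 9, np.float64(35.4)), (np.float64(151.6), 116, 13, np.float64(16.6)), (np.float64(171.0), 99, 10, np.float64(36.0)), (np.float64(216.5), 99, 12, np.float64(36.5)), (np.float64(261.7), 100, 11, np.float64(36.7)), (np.float64(306.5), 100, 11, np.float64(36.5)), (np.float64(332.2), 116, 11, np.float64(17.2)), (np.float64(350.9), 101, 7, np.float64(35.9))]
14.3 0 [-0.18  0.15  1.96 -0.    1.03 -0.43]
14.3 -45 [-0.03  0.19  1.91  0.    1.04  0.5 ]
-165.7 0 [-0.18  0.15  1.96 -0.    1.03  2.71]
-165.7 -45 [-0.03  0.19  1.91  0.    1.04 -2.64]
```

```bash
cat >> h.py <<'E'
PH0=193.7
def P(phi,delta,z,r=.095):
    a=np.radians(phi);e=np.array([np.cos(a),np.sin(a)]);t=np.array([-e[1],e[0]]);p=HUB+r*e-delta*t;return np.array([*p,z]),rot(phi-180)
E
python3 - <<'E'
from h import *
bot.goto(*P(PH0,0,.14));st()
bot.line_to(P(PH0,0,.028)[0],max_speed=.1);st()
bot.line_to(P(PH0,.011,.028)[0],max_speed=.05);st()
for d in np.linspace(4,42,9):
    p,r=P(PH0-d,.013,.028);bot.line_to(p,rot=r,max_speed=.06)
st()
S=bot.read_camera("side");T=bot.read_camera("top");studs(T,T["pixels"])
cv2.imwrite("pics/s4.png",cv2.resize(S["pixels"][110:310,210:410],None,fx=3,fy=3,interpolation=cv2.INTER_CUBIC))
E
```

```text
17.03 [0.4908 0.0312 0.1399] [-0.2 -0.6  0.6]
18.3 [0.4914 0.0314 0.0287] [-0.5 -1.   0.2]
18.67 [0.4881 0.0426 0.0281] [ 0.  -0.4  0.9]
21.23 [0.5055 0.1105 0.028 ] [-0.4 -0.5  0.8]
[(np.float64(54.7), 99, 196, np.float64(9.7)), (np.float64(81.8), 100, 10, np.float64(36.8)), (np.float64(138.4), 97, 333, np.float64(3.4)), (np.float64(217.3), 99, 6, np.float64(37.3)), (np.float64(308.0), 101, 10, np.float64(38.0)), (np.float64(332.3), 116, 11, np.float64(17.3)), (np.float64(352.6), 101, 6, np.float64(37.6))]
```

View pics/s4.png

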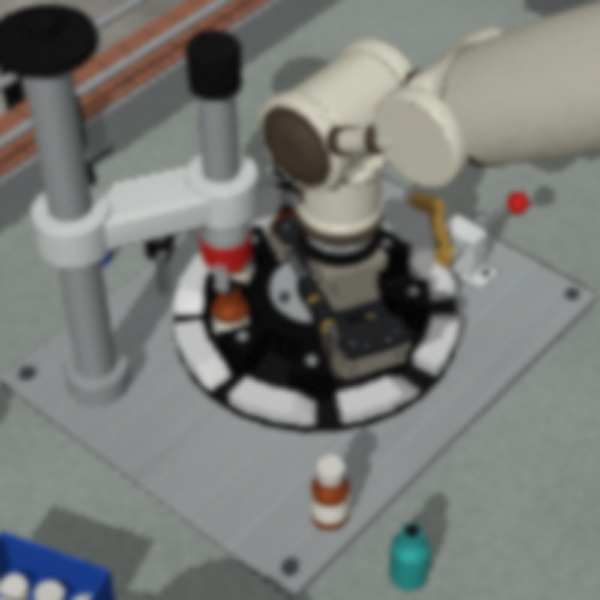

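The pawl is up, bottle1 has moved under the chuck, and the studs show the dial turned back about 43.5°. I'll push 0.7° further, then withdraw and re-measure.

Run:
```python
from h import *
p,r=P(PH0-42.7,.013,.028);bot.line_to(p,rot=r,max_speed=.03)
bot.line_to(P(PH0-42.7,.002,.028)[0],max_speed=.06)
bot.line_to(P(PH0-42.7,.002,.19)[0],max_speed=.2)
bot.goto(M(-.15,-.2,.19),rot(-90.8));st()
T=bot.read_camera("top");studs(T,T["pixels"])
```

```text
23.87 [ 0.4302 -0.143   0.1895] [-0.5 -0.4 -0.3]
[(np.float64(54.6), 99, 197, np.float64(9.6)), (np.float64(81.8), 100, 10, np.float64(36.8)), (np.float64(110.5), 115, 26, np.float64(20.5)), (np.float64(126.6), 99, 9, np.float64(36.6)), (np.float64(153.9), 116, 17, np.float64(18.9)), (np.float64(172.3), 99, 12, np.float64(37.3)), (np.float64(204.4), 117, 5, np.float64(24.4)), (np.float64(217.3), 99, 10, np.float64(37.3)), (np.float64(263.1), 100, 12, np.float64(38.1)), (np.float64(307.8), 100, 11, np.float64(37.8)), (np.float64(332.2), 116, 11, np.float64(17.2)), (np.float64(352.6), 101, 6, np.float64(37.6))]
```

The dial turned back 43.7° (0.763 rad), so it reads -0.70 to -0.75, inside the notch play. Now I tip the pawl down.

Run:
```python
from h import *
g=lambda:[r[0].tolist() for r in reds(bot.read_camera("side")["pixels"]) if 340<r[0][0]<425 and r[0][1]>145]
bot.line_to(M(-.148,-.2,.091),max_speed=.15);st();print(g())
for x in (-.13,-.115,-.10,-.085,-.07,-.056):
    bot.line_to(M(x,-.2,.091),max_speed=.06);st();print(g())
bot.line_to(M(-.10,-.2,.091),max_speed=.15)
bot.line_to(M(-.16,-.2,.15),max_speed=.2)
bot.line_to(M(-.22,-.25,.25),max_speed=.25);st()
S=bot.read_camera("side");T=bot.read_camera("top")
print(reds(S["pixels"]),reds(T["pixels"]),"home",proj(S,M(-.025,-.2,.119)));studs(T,T["pixels"])
a=cv2.resize(S["pixels"][130:270,255:405],None,fx=4,fy=4,interpolation=cv2.INTER_CUBIC);b=cv2.resize(cv2.imread("pics/side0.png")[150:230,320:400],(200,200));a[-200:,-200:]=b
cv2.imwrite("pics/s5.png",a)
```

```text
24.73 [ 0.4329 -0.144   0.0919] [ 0.  -0.1  0.5]
[[381.25, 179.0]]
25.23 [ 0.4505 -0.1441  0.091 ] [-0.2  0.8 -0.3]
[[380.8, 178.6]]
25.68 [ 0.4656 -0.1443  0.091 ] [ 0.4  0.6 -0.3]
[]
26.12 [ 0.4805 -0.1445  0.091 ] [ 0.3 -0.4 -0.1]
[]
26.57 [ 0.4954 -0.1447  0.091 ] [-1.  -0.8 -0.3]
[]
27.02 [ 0.5104 -0.1449  0.091 ] [-1.4  0.2 -0.1]
[]
27.46 [ 0.5243 -0.1452  0.091 ] [ 0.5 -0.1 -0.9]
[[361.5, 167.5]]
29.18 [ 0.3595 -0.1922  0.2485] [ 0.2  0.3 -1. ]
[(array([381.31, 138.77]), np.int32(149)), (array([432.13, 151.75]), np.int32(60)), (array([361.28, 165.59]), np.int32(29)), (array([285.74, 195.32]), np.int32(84))] [(array([429.39, 180.86]), np.int32(123)), (array([359.96, 207.39]), np.int32(23)), (array([447.63, 235.95]), np.int32(145)), (array([121.67, 307.4 ]), np.int32(15))] home [361.16540272 165.90913508]
[(np.float64(54.7), 99, 199, np.float64(9.7)), (np.float64(81.7), 100, 10, np.float64(36.7)), (np.float64(110.5), 115, 26, np.float64(20.5)), (np.float64(126.6), 99, 9, np.float64(36.6)), (np.float64(153.9), 116, 17, np.float64(18.9)), (np.float64(172.3), 99, 12, np.float64(37.3)), (np.float64(204.4), 117, 5, np.float64(24.4)), (np.float64(217.3), 99, 10, np.float64(37.3)), (np.float64(263.1), 100, 12, np.float64(38.1)), (np.float64(307.8), 100, 11, np.float64(37.8)), (np.float64(332.3), 116, 11, np.float64(17.3)), (np.float64(352.6), 101, 6, np.float64(37.6))]
```

View pics/s5.png

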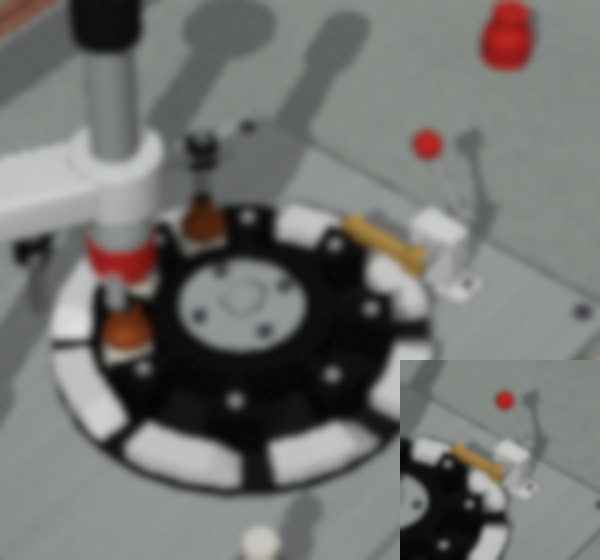

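The ball pixels match home in both views and the dial is unmoved. Before handing in, I'll check that all three bottles are where they should be.

Run:
```python
from h import *
S=bot.read_camera("side");T=bot.read_camera("top")
for a in(105,60,15,-30):
    X=P(a,0,.068,.093)[0];print(a,proj(S,X),proj(T,P(a,0,.1,.093)[0]))
a=cv2.resize(T["pixels"][140:265,225:375],None,fx=4,fy=4,interpolation=cv2.INTER_CUBIC)
h=cv2.cvtColor(T["pixels"],cv2.COLOR_BGR2HSV);m=((h[...,0]>4)&(h[...,0]<16)&(h[...,1]>130)&(h[...,2]>40)).astype(np.uint8);m[:,:240]=0;m[:,360:]=0;m[:150]=0;m[245:]=0
n,_,s,c=cv2.connectedComponentsWithStats(m);print([(c[i].round(1).tolist(),int(s[i,4]),onz(T,*c[i],.1).round(3).tolist()) for i in range(1,n) if s[i,4]>5])
cv2.imwrite("pics/t6.png",a);st()
```

```text
105 [301.62313882 227.05044365] [276.76489639 208.8713788 ]
60 [286.1925477  214.34113221] [279.02860469 188.75562837]
15 [288.14482961 198.05473434] [294.80693965 176.09139722]
-30 [305.01240508 187.61649874] [314.90581226 178.18877012]
[([294.8, 176.8], 74, [0.67, 0.078, 0.1]), ([314.7, 178.3], 72, [0.663, 0.008, 0.1])]
29.38 [ 0.3593 -0.1917  0.2483] [0.  0.  0.5]
```

View pics/t6.png

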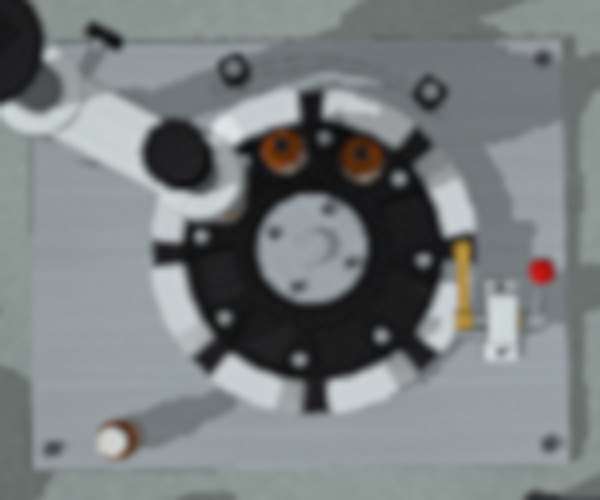

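Top view: bottle2 (282,150) and bottle3 (361,157) stand in their pockets, bottle1 is under the head, and the pawl is down. I'm handing in.

```bash
python3 -c "
from h import *
bot.job_done();st()"
```

```text
the job is handed in; nothing more can be done
the job is handed in; nothing more can be done
```

The job is done and handed in at about 29.4 s on the robot's clock. I lifted the pawl onto its stop, pushed the dial back one notch with a finger in the empty pocket, and tipped the pawl home again.

**Last checks:**
- **Pawl:** the ball is back at its original pixel in the top view and within 0.1 px in the side view, so the pawl reads as home.
- **Dial:** the horn studs show it turned back 43.7° (0.763 rad). Depending on where in its play it started, it now reads about -0.70 to -0.75. It did not move when the pawl dropped.
- **Bottles:** bottles 2 and 3 are upright and within about 2 mm of where I expected them. Bottle 1 is under the chuck. The head hides it from above, so I judged its position from the side view only and did not measure its distance to the chuck axis.
- **Bystanders:** the spare chuck and screwdriver are unmoved, and the finished bottle looked in place. I did not measure the finished bottle, cap box or wrench.

**What disagreed:** the fingertip is about 20 mm higher than the reported TCP, as seen in the side image. My first pass at the lever therefore slid over the ball without touching it. I lowered the commanded heights by 20 mm after that, and the contacts matched.

The force reading stayed within about 1.5 N in everything I printed, which is mostly noise.

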